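# Free the extractor's keeper and slide in the clean filter

### The job

Use the forked tool to push back the greasy spring bar on the countertop extractor and draw its keeper bar out of the lug so that it swings open, and leave the tool standing upright on the counter. Slide the clean baffle filter from the dish rack fully home into the extractor's slanted slot, let go of it, and leave the keeper bar standing open. Do not disturb the bottle or the mug.

Things in the scene. Friction and masses are not known exactly. Their poses are not given: they have to be found in the camera images.
- fork_tool: Loose steel tool, 200 g, like a low bridge standing on the counter: a dark handle bar 106 mm long (y), 18 wide (x), 14 high, its centre 52 mm above the origin; below its +y end a fork, below its -y end (y = -50) a solid foot plate 30 wide, 6 thick. Origin midway between fork and foot at the level of their tips, z up. Its +y starts within 0.7 rad of the slot's +y
- fork_tip (a point): Point between the fork's two prong tips, at the tool's y = +50 mm, z = 0; axes as fork_tool. The fork is 30 mm wide (x) and 6 mm thick (y); prongs 8 mm wide with a 14 mm gap between them, open below, closed 30 mm above the tips
- slot_mouth (a point): Centre of the mouth of the slot in the fixed stainless extractor. z points straight out of the slot (up, leaning 25 degrees towards the robot), y along its 128 mm length, x across its 15 mm width; 105 mm deep. Flared lips stand 12 mm above the mouth. The latched keeper, a 14 mm square bar, bars the way at z = 68 mm; its pivot post (y = 73 to 93, up to z = 75) stays. Behind (+x) is a housing 148 mm high
- slot_floor (a point): Centre of the slot's floor, 105 mm below slot_mouth along the slot's z; axes as slot_mouth
- lug_top (a point): Centre of the top of the lug, a post 25 mm wide (x) and 17 mm thick (y) at slot_mouth's (0, -86.5, 80) mm, axes as slot_mouth. The spring bar's tip reaches 9 mm into it, 12 mm below this point. Beyond its -y side is free space above the counter
- bar_neck (a point): Middle of the bare neck of the spring bar, an 8 mm round steel bar sliding in the keeper's free end. At the start it lies along the slot's y at slot_mouth's (0, -65, 68) mm with the slot's axes; it moves with bar and keeper. 26 mm of neck is bare between lug and collar (y = -13 to +13 mm)
- bar_collar: Round collar on the spring bar, 24 mm diameter, 4 mm thick, origin at its centre, 15 mm from bar_neck towards the keeper's pivot (+y); axes as bar_neck. The fork goes astride the neck between lug and collar and pushes this collar towards +y
- spring_bar (a joint): How far the spring bar is pushed into the keeper, m: 0 at rest, 0.018 at most, towards the slot's +y. The spring takes 2.4 N at the start and 300 N per metre more (5.1 N at 9 mm). Its tip leaves the lug at about 0.009; it springs back when let go
- keeper (a joint): Opening angle of the keeper bar about its pivot (along the slot's z) at slot_mouth's (0, 82, 68) mm, rad: 0 latched across the slot, 1.6 fully open, having swung out towards the robot (slot's -x). Its own spring (about 1.9 N at the neck) swings and keeps it open, but a fork astride the neck holds it: with the bar still pressed, draw it 20 mm or more out (-x) past the lug, then lift the fork off
- filter: Loose aluminium baffle filter panel, 250 to 490 g, 12 mm thick (x), 120 wide (y), 160 high (z), with a plain solid 30 mm border at the top and upright ribs below. Origin at the centre of its foot, z up to the top edge. It starts standing upright in the dish rack. Either face may look forward in the slot; when home 55 mm stick out
- rack: Fixed low dish rack, grey base 120 x 160 mm, 10 mm thick, with wire hoops 60 mm high; the filter stands between the two middle hoops (15 mm gap), its foot 10 mm above the counter. Origin at the centre of its underside, y along the filter's width
- sauce_bottle: Brown sauce bottle with a white cap, 60 mm diameter, 170 mm high, bystander, origin under its centre
- mug: White mug, 80 mm diameter, 95 mm high, bystander, origin under its centre
Mind the look-alikes: they are no part of the job. There is more than one size of the fork_tool; the job needs the smallest. Several things have the shape of the filter; the one meant has the colours described above.

How it is judged:
By the outcome, as a careful person would: the job done as asked, in the order asked, and still so for the second after the job is handed in, with the robot touching nothing.
It also fails if it takes over 72 s, if anything falls off the work surface, if the arm or the gripper's body presses on something with over 40 N, if the wrist force passes 120 N, or if a joint passes its speed limit or range.

### The arm

A 6-joint arm with a two-finger parallel gripper is mounted at the origin on the work surface. World frame = base frame: x ahead of the robot, y to its left, z up, the work surface at z = 0. Lengths are in mm, angles in rad, forces in N, time in s.
With the tool pointing down it reaches from about 350 to 775 mm from the base axis. Payload 7.3 kg.
Tool frame: the origin (TCP) lies at the very end of the fingers, on their centre line; the grasp point (between the pads) lies bot.grip_point_offset behind it (bot.grip_point_offset is the distance from the TCP to the grasp point, in mm); z points along the fingers, y is the line along which they close (so a half turn about z gives the same grasp; the last joint's range is limited). The gripper opens to 92 mm and grips with 3 to 60 N. Pads are 19 mm wide; open, the fingers measure 130 mm over their backs; the gripper's body (75 mm by 190 mm) begins 47 mm behind the grasp point.
Start: joints at [-1.375, 0.342, 1.524, -0, 1.275, -0.146], TCP at [175.994, -494.642, 226.741] pointing down, gripper open.
Joint ranges: [-2.53, 2.53], [-0.77, 2.02], [0.04, 2.7], [-1, 4.14], [0.28, 2.66], [-3.11, 3.11]. Speed limits (rad/s): [2.57, 2.57, 3.14, 3.14, 3.14, 3.14].

### API

Orientations are given as [roll, pitch, yaw] about the fixed x, y, z axes, in that order (R = Rz(yaw) Ry(pitch) Rx(roll)).
In Python, from plant import bot gives the robot as it stands. The module is installed in compiled form; this text tells all that it offers.
- The arm moves only by the tool carry_out, never from a script. Its argument "plan" is a list of rows, each an object of numbers: "tx", "ty", "tz": the shift along the world's x, y, z in mm; "rx", "ry", "rz": the turn, a rotation vector about the world's x, y, z in rad. A call has 1 to 12 rows; each row shifts and turns the commanded pose from where the row before left it; what a row does not reach is not made up. A row lasts 1/10 s, in which the tool goes at most 50 mm and 8.59 degrees, less where a joint would pass 70% of its speed; a pose out of reach is approached as far as the arm can. A call with a gripper value outside its range is refused whole. "gripper" is the closure, from 0 (fully open) to 1 (shut), set as the call begins (left out, the last holds). The fingers move at their own pace and stop on an object; the grip force is fixed at half the most. Time passes only in rows, so rows that do not move let the fingers close. It gives the time, the measured TCP pose, the force, the opening and the grip force at its end, in the units of the state.
- bot.get_obs(): the state, without advancing time (a new reading comes with each control period).
- bot.capture(name): name is "scene" or "top"; returns the picture (480x640x3 uint8, red, green, blue); there is no depth.
- bot.camera_model(name): a dict with "camera_matrix" (3x3 intrinsics, pixels), "dist" ([k1, k2, p1, p2, k3] as OpenCV has them; the pictures are not rectified), "R" (3x3) and "t" (3): a world point X has camera coordinates R X + t. Camera axes: x right, y down, z forward; pixel columns grow to the right and rows downward; lengths in mm; the calibration is good to about 2 mm. A picture is of the moment at which its call begins. camera_model takes no time and is no camera call.
- bot.close_job(): hands the job in; it is judged then, once.
The state is a dict: "time": time; "joint_positions": joint angles; "dq": joint speeds; "tau": joint torques, N m; "tool_pos": TCP position; "tcp_rot": TCP orientation; "contact_force": force on the tool from outside, world axes, zero at the start; "moment": the same for the moment, N m; "grip_width": finger opening in mm; "finger_force": force on a finger pad.
Only numpy, scipy, OpenCV 4.12 (cv2) and the standard library are available. Lean on these libraries where they do the work, as an engineer would, in place of code of your own. Each camera call takes 0.05 s, during which the arm holds its last target. There are 200 camera calls.

## Working session

There is one attempt and no reset: what is moved stays moved. The work goes in short steps, Python scripts to look and compute and a tool call to move; the robot and the scene stay as the last step left them, time stands still between calls to the robot, and variables do not carry over. Pictures are saved under pics/ and viewed, at most 10 in all, crops included, and the job is handed in when it is done.

Besides the shell and the picture viewer there is one more tool, called after "Emit:" in YAML: its name, and indented under it one key for each argument. carry_out: Moves the arm, as the interface text tells. Its arguments: {"type":"object","properties":{"plan":{"type":"array"},"gripper":{"type":"number"}},"required":["plan"]}

```bash
mkdir -p pics
python3 - <<'E'
from plant import bot
import cv2,numpy as np
print(bot.get_obs(), bot.grip_point_offset)
for n in("scene","top"):
    im=bot.capture(n); cv2.imwrite(f"pics/{n}0.png",im[:,:,::-1]); print(bot.camera_model(n))
E
```

```text
{'time': 0.0, 'joint_positions': array([-1.37503107e+00,  3.42709280e-01,  1.52504673e+00, -1.91573206e-05,
        1.27541101e+00, -1.45977040e-01]), 'dq': array([ 0.00135845, -0.00166043,  0.00040894, -0.00089134, -0.00219286,
       -0.00317571]), 'tau': array([ 8.68594143e-04, -4.31236374e+01, -2.44213647e+01,  7.19187269e-02,
        5.59924264e-02, -1.37768052e-04]), 'tool_pos': array([ 175.8857679 , -494.20825566,  226.04158114]), 'tcp_rot': array([-3.14003236e+00, -2.10882510e-04,  3.41747723e-01]), 'contact_force': array([0.01621269, 0.8385077 , 0.30725243]), 'moment': array([-0.0369016 ,  0.02444466, -0.03566777]), 'finger_force': 0.0, 'grip_width': 92.0043879467386} 18.8
{'camera_matrix': array([[566.69026932,   0.        , 326.87655933],
       [  0.        , 566.69026932, 249.10041338],
       [  0.        ,   0.        ,   1.        ]]), 'dist': array([-0.07343656,  0.        ,  0.        ,  0.        ,  0.        ]), 'R': array([[ 0.07383264,  0.9972488 , -0.00660051],
       [ 0.70464175, -0.05685039, -0.70728215],
       [-0.70571152,  0.04756951, -0.70690056]]), 't': array([-112.37325941, -232.66487777, 1717.40593139])}
{'camera_matrix': array([[459.4793913,   0.       , 320.7180971],
       [  0.       , 459.4793913, 246.3371549],
       [  0.       ,   0.       ,   1.       ]]), 'dist': array([-0.11181836,  0.        ,  0.        ,  0.        ,  0.        ]), 'R': array([[ 2.05632636e-02, -9.99777855e-01,  4.62531502e-03],
       [-9.82034948e-01, -2.10658603e-02, -1.87519572e-01],
       [ 1.87575351e-01, -6.86206611e-04, -9.82249977e-01]]), 't': array([  57.202163  ,  520.77895911, 1321.3330681 ])}
```

View pics/scene0.png

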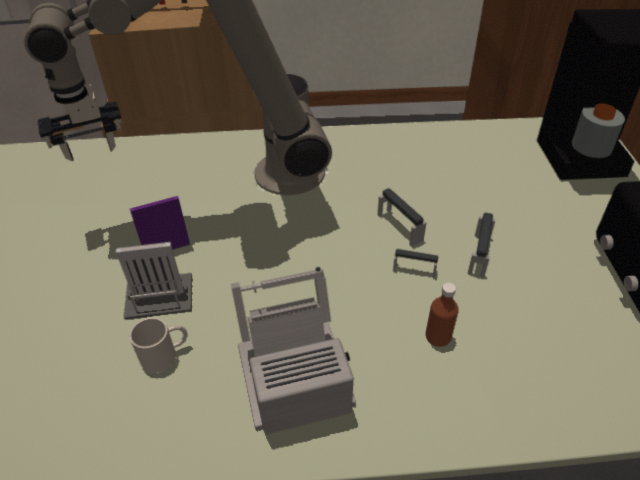

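View pics/top0.png

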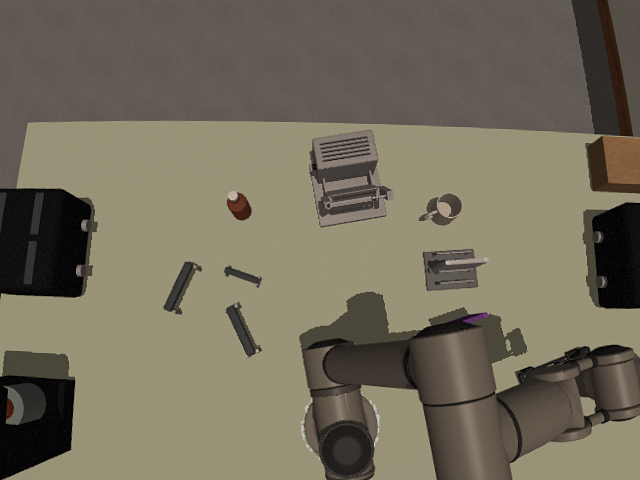

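Fork candidates: the smallest at scene (416,256) / top (243,275), with larger ones at (402,210) and (484,235). Filter candidates: grey one in the rack at (152,272), purple panel at (161,226). I choose the smallest fork and the grey filter, and check both in a close crop.

Run:
```python
import cv2,numpy as np
s=cv2.imread("pics/scene0.png");t=cv2.imread("pics/top0.png")
def c(i,x,y,w,h,W,H): return cv2.resize(i[y:y+h,x:x+w],(W,H),interpolation=cv2.INTER_CUBIC)
a=np.vstack([np.hstack([c(s,225,260,133,100,400,300),c(t,300,150,100,75,400,300)]),np.hstack([c(s,380,235,80,60,400,300),c(t,215,253,60,45,400,300)])])
cv2.imwrite("pics/c1.png",a)
b=np.hstack([c(s,110,230,100,100,400,400),c(t,410,235,100,100,400,400)])
cv2.imwrite("pics/c2.png",b)
```

```text
(no output)
```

View pics/c1.png

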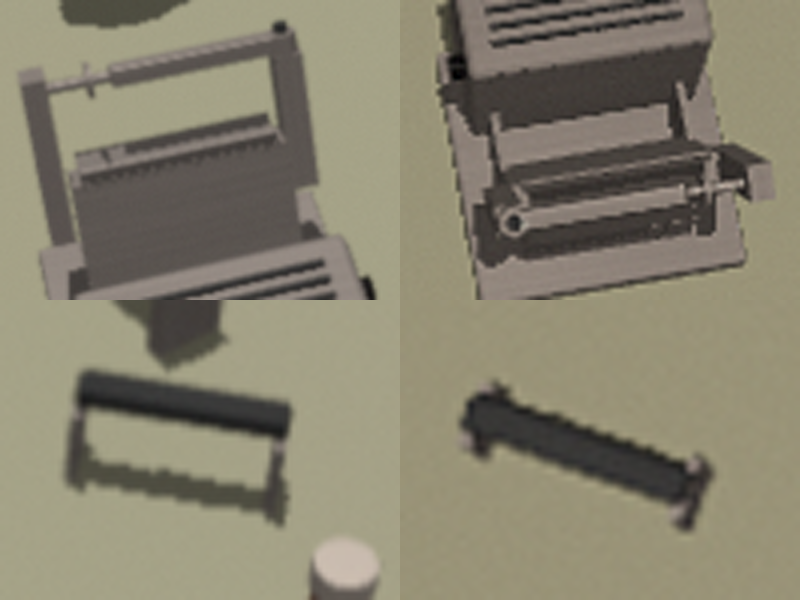

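View pics/c2.png

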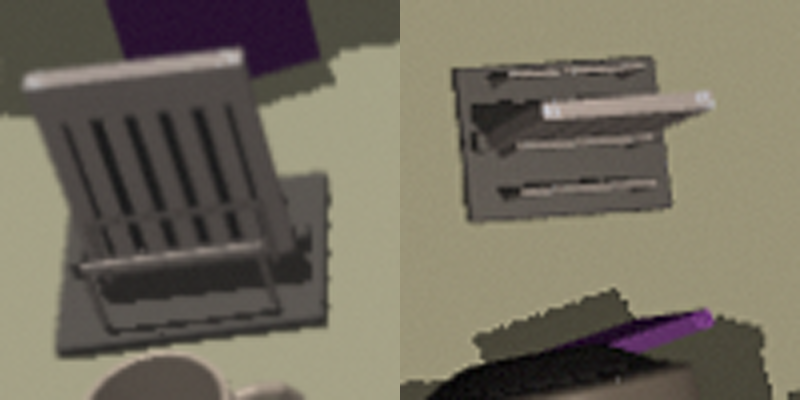

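Run:
```python
import cv2,numpy as np
s=cv2.imread("pics/scene0.png");t=cv2.imread("pics/top0.png")
def g(x): return np.clip(255*(x/200.)**0.6,0,255).astype(np.uint8)
def c(i,x,y,w,h,W,H): return g(cv2.resize(i[y:y+h,x:x+w],(W,H),interpolation=cv2.INTER_CUBIC).astype(float).clip(0))
a=np.vstack([c(s,230,262,100,37,800,296),c(t,315,175,100,38,800,304)])
cv2.imwrite("pics/c3.png",a)
```

```text
(no output)
```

View pics/c3.png

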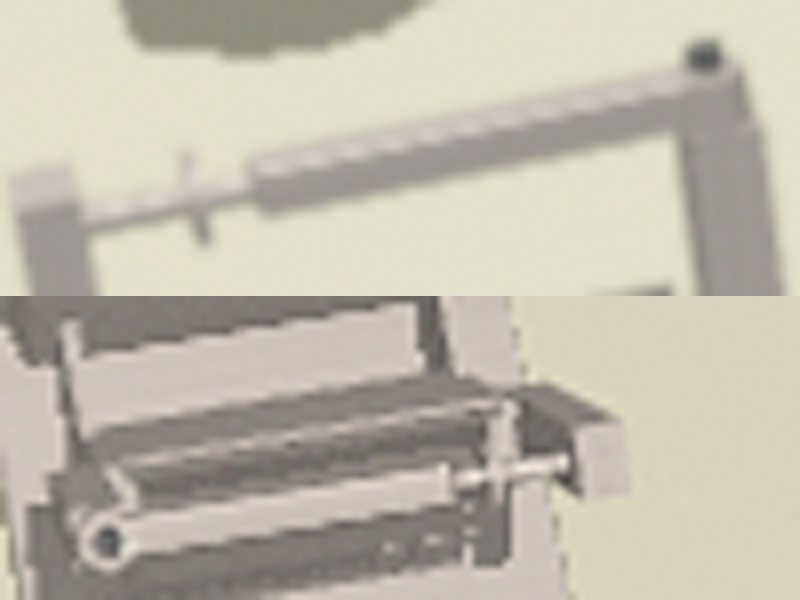

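```bash
cat > h.py <<'E'
import cv2,numpy as np
from plant import bot
from scipy.optimize import least_squares
from scipy.spatial.transform import Rotation as Ro
CM={n:bot.camera_model(n) for n in("scene","top")}
def proj(n,X):
    m=CM[n]; return cv2.projectPoints(np.atleast_2d(np.float64(X)),cv2.Rodrigues(m["R"])[0],m["t"],m["camera_matrix"],m["dist"])[0][:,0]
def ray(n,p):
    m=CM[n]; u=cv2.undistortPoints(np.float64([[p]]),m["camera_matrix"],m["dist"])[0,0]
    return -m["R"].T@m["t"], m["R"].T@np.array([u[0],u[1],1])
def onz(n,p,z):
    c,d=ray(n,p); return c+d*(z-c[2])/d[2]
def tri(ps,pt):
    (a,d),(b,e)=ray("scene",ps),ray("top",pt)
    s=np.linalg.lstsq(np.c_[d,-e],b-a,rcond=None)[0]; P,Q=a+d*s[0],b+e*s[1]
    return (P+Q)/2,np.linalg.norm(P-Q)
def slotR(yaw): return Ro.from_euler('z',yaw).as_matrix()@Ro.from_euler('y',-25,degrees=True).as_matrix()
E
python3 - <<'E'
from h import *
S=lambda x,y:((x+.5)/8-.5+230,(y+.5)/8-.5+262)
T=lambda x,y:((x+.5)/8-.5+315,(y-296+.5)/8-.5+175)
print(tri(S(705,55),T(108,541)),tri(S(44,188),T(603,458)))
# model points
C=[(12.5,-95,80),(12.5,-78,80),(-12.5,-78,80),(-12.5,-95,80)]
obs=[("scene",S(22,212),C[0]),("scene",S(80,201),C[1]),("scene",S(72,163),C[2]),("scene",S(10,178),C[3]),
("top",T(622,415),C[0]),("top",T(572,428),C[1]),("top",T(585,498),C[2]),("top",T(632,490),C[3]),
("scene",S(195,198),(0,-50,68)),("top",T(505,471),(0,-50,68)),("scene",S(85,218),(0,-78,68)),
("scene",S(705,55),None),("top",T(108,541),None)]
def f(p):
    R=slotR(p[3]);r=[]
    for n,q,m in obs:
        m=np.array(m if m else (0,82,p[4]),float)
        r.append(proj(n,R@m+p[:3])[0]-q)
    return np.ravel(r)
s=least_squares(f,[650,0,100,.2,78],x_scale=[100,100,100,.1,10],loss='soft_l1')
print(s.x.round(3),s.fun.reshape(-1,2).round(2).tolist())
p=s.x;R=slotR(p[3])
for n,m in dict(lug=(0,-86.5,80),neck=(0,-65,68),floor=(0,0,-105)).items(): print(n,(R@m+p[:3]).round(1))
# look: fork tool & rack
s=cv2.imread("pics/scene0.png");t=cv2.imread("pics/top0.png")
for n,im,(x,y,w,h) in(("scene",s,(385,240,65,38)),("top",t,(218,258,52,34))):
    v=im[y:y+h,x:x+w].max(2); m=(v<62).astype(np.uint8)
    k,l,st,ce=cv2.connectedComponentsWithStats(m)
    i=1+np.argmax(st[1:,4]); c=np.argwhere(l==i)[:,::-1].astype(np.float32)
    print(n,st[i],cv2.minAreaRect(c+np.float32([x,y])))
E
```

```text
(array([601.06408416,  50.91763269, 210.43325901]), np.float64(0.014650012172219312)) (array([ 633.71892806, -114.84838688,  211.35858685]), np.float64(0.8039772759938482))
[ 6.49534e+02 -2.31560e+01  1.39360e+02  2.01000e-01  7.80200e+01] [[-1.1, 0.11], [0.26, -0.32], [-0.03, -0.29], [-0.71, -0.41], [-0.08, 0.24], [0.02, -0.34], [-0.42, 0.02], [-0.17, -0.03], [0.2, 0.22], [-2.03, 0.01], [0.05, 0.66], [-0.17, 0.05], [0.11, 0.12]]
lug [ 633.7 -114.7  211.9]
neck [634.4 -92.6 201. ]
floor [693.  -14.3  44.2]
scene [ 11  10  41  13 237] ((416.1733703613281, 255.87278747558594), (41.055442810058594, 6.386402130126953), 8.746162414550781)
top [  7   9  36  17 219] ((242.38204956054688, 274.4865417480469), (36.841957092285156, 8.717201232910156), 13.626995086669922)
```

Run:
```python
from h import *
s=cv2.imread("pics/scene0.png");t=cv2.imread("pics/top0.png")
print("handle ctr",tri((416.17,255.87),(242.38,274.49)))
def ends(c,L,a): 
    d=np.array([np.cos(np.radians(a)),np.sin(np.radians(a))])*L/2; return np.array(c)+d,np.array(c)-d
A,B=[onz("top",e,54) for e in ends((242.38,274.49),36.84,13.63)]
print("top",A,B,np.linalg.norm(A-B),(A+B)/2,"yaw",np.arctan2(-(B-A)[0],(B-A)[1]))
A,B=[onz("scene",e,54) for e in ends((416.17,255.87),41.05,8.75)]
print("scene",A,B,np.linalg.norm(A-B),(A+B)/2,"yaw",np.arctan2(-(A-B)[0],(A-B)[1]))
# filter top edge ends: c2 crop scale 4
S=lambda x,y:((x+.5)/4-.5+110,(y+.5)/4-.5+230)
T=lambda x,y:((x-400+.5)/4-.5+410,(y+.5)/4-.5+235)
for q in[(S(33,82),T(708,101)),(S(235,57),T(549,112))]: print("filter",tri(*q))
for q in[T(454,69),T(652,57),T(670,206),T(471,220)]: print("rack",onz("top",q,10))
```

```text
handle ctr (array([429.75789277, 299.58037761,  51.26182867]), np.float64(3.9520472492904415))
top [417.56431793 243.64044799  54.        ] [440.80676845 351.00621067  54.        ] 109.85271276794717 [429.18554319 297.32332933  54.        ] yaw -0.2131895397744457
scene [446.7928435  348.38931797  54.        ] [417.5610391  252.84754813  54.        ] 99.91360353864954 [432.1769413  300.61843305  54.        ] yaw -0.2969141872323396
filter (array([ 468.86681356, -388.75489179,  166.30167058]), np.float64(1.1399839015131463))
filter (array([ 459.0129783 , -276.64820765,  167.19296999]), np.float64(0.7648355376847976))
rack [ 516.3293659  -247.89566988   10.        ]
rack [ 529.03401678 -404.37880468   10.        ]
rack [ 413.01280718 -414.06678254   10.        ]
rack [ 399.96101225 -258.78340477   10.        ]
```

Run:
```python
from h import *
s=cv2.imread("pics/scene0.png");t=cv2.imread("pics/top0.png")
for n,im,(x,y,w,h) in(("scene",s,(385,240,65,38)),("top",t,(218,258,52,34))):
  for th in(50,56,62):
    v=im[y:y+h,x:x+w].max(2); m=(v<th).astype(np.uint8)
    k,l,st,ce=cv2.connectedComponentsWithStats(m)
    i=1+np.argmax(st[1:,4]); c=np.argwhere(l==i)[:,::-1]+[x,y]
    W=np.array([onz(n,q,54 if n=="scene" else 57)[:2] for q in c]); d=np.linalg.eigh(np.cov(W.T))[1][:,1]; d*=np.sign(d[1])
    u=(W-W.mean(0))@d; print(n,th,len(c),W.mean(0).round(1),"yaw",np.arctan2(-d[0],d[1]).round(3),"len",np.ptp(u).round(1),(W.mean(0)+d*(u.max()+u.min())/2).round(1))
```

```text
scene 50 105 [436.5 300.2] yaw -0.312 len 99.1 [436.3 299.3]
scene 56 136 [434.8 298.5] yaw -0.322 len 99.1 [435.2 299.7]
scene 62 237 [431.8 300.6] yaw -0.321 len 100.1 [431.9 300.7]
top 50 30 [424.7 273.5] yaw -0.4 len 61.2 [426.5 277.8]
top 56 131 [429.8 302.6] yaw -0.3 len 106.6 [428.7 299. ]
top 62 219 [428.3 299.6] yaw -0.297 len 110.5 [427.6 297.3]
```

Emit:
carry_out:
  plan:
    - {"tx": 25, "ty": 29, "tz": 4, "rz": 0.077}
    - {"tx": 25, "ty": 29, "tz": 4, "rz": 0.077}
    - {"tx": 25, "ty": 29, "tz": 4, "rz": 0.077}
    - {"tx": 25, "ty": 29, "tz": 4, "rz": 0.077}
    - {"tx": 25, "ty": 29, "tz": 4, "rz": 0.077}
    - {"tx": 25, "ty": 29, "tz": 4, "rz": 0.077}
    - {"tx": 25, "ty": 29, "tz": 4, "rz": 0.077}
    - {"tx": 25, "ty": 29, "tz": 4, "rz": 0.077}
    - {"tx": 25, "ty": 29, "tz": 4, "rz": 0.077}
    - {"tx": 25, "ty": 29, "tz": 4, "rz": 0.077}
    - {"tx": 25, "ty": 29, "tz": 4, "rz": 0.077}
    - {"tx": 25, "ty": 29, "tz": 4, "rz": 0.077}
  gripper: 0.5

```text
invalid input at $.plan[0]: expected keys tx, ty, tz, rx, ry, rz
```

Emit:
carry_out:
  plan:
    - {"tx": 25, "ty": 29, "tz": 4, "rx": 0, "ry": 0, "rz": 0.077}
    - {"tx": 25, "ty": 29, "tz": 4, "rx": 0, "ry": 0, "rz": 0.077}
    - {"tx": 25, "ty": 29, "tz": 4, "rx": 0, "ry": 0, "rz": 0.077}
    - {"tx": 25, "ty": 29, "tz": 4, "rx": 0, "ry": 0, "rz": 0.077}
    - {"tx": 25, "ty": 29, "tz": 4, "rx": 0, "ry": 0, "rz": 0.077}
    - {"tx": 25, "ty": 29, "tz": 4, "rx": 0, "ry": 0, "rz": 0.077}
    - {"tx": 25, "ty": 29, "tz": 4, "rx": 0, "ry": 0, "rz": 0.077}
    - {"tx": 25, "ty": 29, "tz": 4, "rx": 0, "ry": 0, "rz": 0.077}
    - {"tx": 25, "ty": 29, "tz": 4, "rx": 0, "ry": 0, "rz": 0.077}
    - {"tx": 25, "ty": 29, "tz": 4, "rx": 0, "ry": 0, "rz": 0.077}
    - {"tx": 25, "ty": 29, "tz": 4, "rx": 0, "ry": 0, "rz": 0.077}
    - {"tx": 25, "ty": 29, "tz": 4, "rx": 0, "ry": 0, "rz": 0.077}
  gripper: 0.5

```text
time: 1.3
tool_pos: [476.7, -145.2, 274.6]
tcp_rot: [-3.141, -0.0, 1.269]
contact_force: [0.8, -1.1, -0.1]
grip_width: 45.6
finger_force: 0.0
```

Emit:
carry_out:
  plan:
    - {"tx": -4, "ty": 40, "tz": 0, "rx": 0, "ry": 0, "rz": 0}
    - {"tx": -4, "ty": 40, "tz": 0, "rx": 0, "ry": 0, "rz": 0}
    - {"tx": -4, "ty": 40, "tz": 0, "rx": 0, "ry": 0, "rz": 0}
    - {"tx": -4, "ty": 40, "tz": 0, "rx": 0, "ry": 0, "rz": 0}
    - {"tx": -4, "ty": 40, "tz": 0, "rx": 0, "ry": 0, "rz": 0}
    - {"tx": -4, "ty": 40, "tz": 0, "rx": 0, "ry": 0, "rz": 0}
    - {"tx": -4, "ty": 40, "tz": 0, "rx": 0, "ry": 0, "rz": 0}
    - {"tx": -4, "ty": 40, "tz": 0, "rx": 0, "ry": 0, "rz": 0}
    - {"tx": -5, "ty": 26, "tz": -30, "rx": 0, "ry": 0, "rz": 0}
    - {"tx": -5, "ty": 26, "tz": -35, "rx": 0, "ry": 0, "rz": 0}
    - {"tx": -5, "ty": 27, "tz": -35, "rx": 0, "ry": 0, "rz": 0}
    - {"tx": -5, "ty": 27, "tz": -35, "rx": 0, "ry": 0, "rz": -0.009}

```text
time: 2.5
tool_pos: [423.4, 280.3, 138.3]
tcp_rot: [3.142, 0.0, 1.257]
contact_force: [-0.2, -0.1, 0.4]
grip_width: 45.6
finger_force: 0.0
```

Run:
```python
from plant import bot
import cv2,numpy as np
s=bot.capture("scene")[:,:,::-1];t=bot.capture("top")[:,:,::-1]
def c(i,x,y,w,h,W,H): return cv2.resize(i[y:y+h,x:x+w],(W,H),interpolation=cv2.INTER_CUBIC)
cv2.imwrite("pics/c4.png",np.hstack([c(s,360,180,100,100,400,400),c(t,190,225,100,100,400,400)]))
print(bot.get_obs()["tool_pos"],bot.get_obs()["tcp_rot"],bot.get_obs()["contact_force"])
```

```text
[420.34810667 280.42618841 134.97200035] [-3.13426992  0.00593341  1.25954027] [-0.29648558  0.04769978 -0.6676124 ]
```

View pics/c4.png

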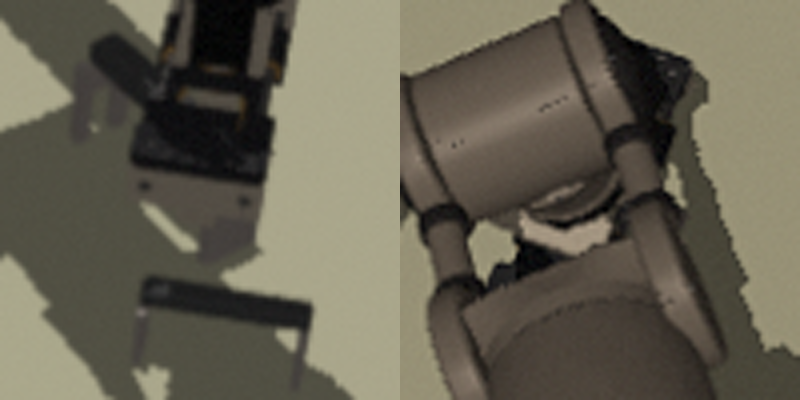

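Emit:
carry_out:
  plan:
    - {"tx": 0, "ty": 0, "tz": 0, "rx": 0, "ry": 0, "rz": 0}
    - {"tx": 0, "ty": 0, "tz": 0, "rx": 0, "ry": 0, "rz": 0}

```text
time: 2.8
tool_pos: [424.9, 279.1, 140.9]
tcp_rot: [3.14, -0.001, 1.256]
contact_force: [1.1, -0.3, -0.2]
grip_width: 45.8
finger_force: 0.0
```

Run:
```python
from plant import bot
for i in range(3):
  o=bot.get_obs();print(o["tool_pos"],o["tcp_rot"],o["time"],o["dq"].round(3))
```

```text
[424.92183271 279.05990284 140.88816078] [ 3.13986422e+00 -1.14271614e-03  1.25642948e+00] 2.8 [-0.012 -0.016 -0.003  0.001 -0.001  0.003]
[424.92183271 279.05990284 140.88816078] [ 3.13986422e+00 -1.14271614e-03  1.25642948e+00] 2.8 [-0.012 -0.016 -0.003  0.001 -0.001  0.003]
[424.92183271 279.05990284 140.88816078] [ 3.13986422e+00 -1.14271614e-03  1.25642948e+00] 2.8 [-0.012 -0.016 -0.003  0.001 -0.001  0.003]
```

Emit:
carry_out:
  plan:
    - {"tx": 0, "ty": 0, "tz": -20, "rx": 0, "ry": 0, "rz": 0}
    - {"tx": 0, "ty": 0, "tz": -20, "rx": 0, "ry": 0, "rz": 0}
    - {"tx": 0, "ty": 0, "tz": -20, "rx": 0, "ry": 0, "rz": 0}
    - {"tx": 0, "ty": 0, "tz": -20, "rx": 0, "ry": 0, "rz": 0}
    - {"tx": 0, "ty": 0, "tz": -15, "rx": 0, "ry": 0, "rz": 0}
    - {"tx": 0, "ty": 0, "tz": -11, "rx": 0, "ry": 0, "rz": 0}
    - {"tx": 0, "ty": 0, "tz": 0, "rx": 0, "ry": 0, "rz": 0}
    - {"tx": 0, "ty": 0, "tz": 0, "rx": 0, "ry": 0, "rz": 0}

```text
time: 3.6
tool_pos: [424.8, 279.3, 34.6]
tcp_rot: [3.14, -0.001, 1.256]
contact_force: [0.9, 0.0, -0.4]
grip_width: 45.5
finger_force: 0.0
```

Emit:
carry_out:
  plan:
    - {"tx": 0, "ty": 0, "tz": 0, "rx": 0, "ry": 0, "rz": 0}
    - {"tx": 0, "ty": 0, "tz": 0, "rx": 0, "ry": 0, "rz": 0}
    - {"tx": 0, "ty": 0, "tz": 0, "rx": 0, "ry": 0, "rz": 0}
    - {"tx": 0, "ty": 0, "tz": 0, "rx": 0, "ry": 0, "rz": 0}
    - {"tx": 0, "ty": 0, "tz": 0, "rx": 0, "ry": 0, "rz": 0}
    - {"tx": 0, "ty": 0, "tz": 0, "rx": 0, "ry": 0, "rz": 0}
  gripper: 1

```text
time: 4.2
tool_pos: [424.0, 279.4, 33.9]
tcp_rot: [3.141, -0.0, 1.257]
contact_force: [-1.0, -0.2, 1.8]
grip_width: 17.5
finger_force: 30.0
```

```bash
cat >> h.py <<'E'
M=np.array([649.53,-23.16,139.36]); SY=0.201; SR=slotR(SY)
G=Ro.from_euler('z',np.pi/2).as_matrix()@Ro.from_euler('x',np.pi).as_matrix()
def W(*m): return SR@np.array(m,float)+M
E
python3 - <<'E'
from h import *
for z in(76.5,85,110,130,170): print(z,W(0,-137,z).round(1))
print("axes",SR.round(3).tolist())
cur=Ro.from_euler('xyz',[3.1416,0,1.257]).as_matrix(); print("rv",Ro.from_matrix(SR@G@cur.T).as_rotvec(), "tilt axis",(SR@[0,1,0]).round(3))
print(Ro.from_matrix(SR@G).as_euler('xyz'))
E
```

```text
76.5 [ 645.2 -163.9  208.7]
85 [ 641.7 -164.6  216.4]
110 [ 631.3 -166.7  239.1]
130 [ 623.  -168.4  257.2]
170 [ 606.5 -171.7  293.4]
axes [[0.888, -0.2, -0.414], [0.181, 0.98, -0.084], [0.423, 0.0, 0.906]]
rv [-0.02486588 -0.44043113  0.50653036] tilt axis [-0.2   0.98  0.  ]
[2.70526034 0.         1.77179633]
```

Emit:
carry_out:
  plan:
    - {"tx": 0, "ty": 0, "tz": 15, "rx": 0, "ry": 0, "rz": 0}
    - {"tx": 0, "ty": 0, "tz": 30, "rx": 0, "ry": 0, "rz": 0}
    - {"tx": 0, "ty": 0, "tz": 35, "rx": 0, "ry": 0, "rz": 0}
    - {"tx": 0, "ty": 0, "tz": 35, "rx": 0, "ry": 0, "rz": 0.065}
    - {"tx": 0, "ty": 0, "tz": 35, "rx": 0, "ry": 0, "rz": 0.075}
    - {"tx": 0, "ty": 0, "tz": 35, "rx": 0, "ry": 0, "rz": 0.075}
    - {"tx": 0, "ty": -10, "tz": 35, "rx": 0, "ry": 0, "rz": 0.075}
    - {"tx": 0, "ty": -20, "tz": 30, "rx": 0, "ry": 0, "rz": 0.075}
    - {"tx": 5, "ty": -30, "tz": 16, "rx": 0, "ry": 0, "rz": 0.075}
    - {"tx": 15, "ty": -35, "tz": 0, "rx": 0, "ry": 0, "rz": 0.075}
    - {"tx": 15, "ty": -35, "tz": 0, "rx": 0, "ry": 0, "rz": 0}
    - {"tx": 15, "ty": -35, "tz": 0, "rx": 0, "ry": 0, "rz": 0}

```text
time: 5.4
tool_pos: [474.0, 113.0, 299.6]
tcp_rot: [-3.141, 0.0, 1.772]
contact_force: [0.1, -0.0, -2.7]
grip_width: 18.0
finger_force: 30.0
```

Emit:
carry_out:
  plan:
    - {"tx": 13.2, "ty": -28.5, "tz": 0, "rx": 0, "ry": 0, "rz": 0}
    - {"tx": 13.2, "ty": -28.5, "tz": 0, "rx": 0, "ry": 0, "rz": 0}
    - {"tx": 13.2, "ty": -28.5, "tz": 0, "rx": 0.0109, "ry": -0.0534, "rz": 0}
    - {"tx": 13.2, "ty": -28.5, "tz": 0, "rx": 0.0109, "ry": -0.0534, "rz": 0}
    - {"tx": 13.2, "ty": -28.5, "tz": 0, "rx": 0.0109, "ry": -0.0534, "rz": 0}
    - {"tx": 13.2, "ty": -28.5, "tz": 0, "rx": 0.0109, "ry": -0.0534, "rz": 0}
    - {"tx": 13.2, "ty": -28.5, "tz": 0, "rx": 0.0109, "ry": -0.0534, "rz": 0}
    - {"tx": 13.2, "ty": -28.5, "tz": 0, "rx": 0.0109, "ry": -0.0534, "rz": 0}
    - {"tx": 13.2, "ty": -28.5, "tz": 0, "rx": 0.0109, "ry": -0.0534, "rz": 0}
    - {"tx": 13.2, "ty": -28.5, "tz": 0, "rx": 0.0109, "ry": -0.0534, "rz": 0}
    - {"tx": 0, "ty": 0, "tz": 0, "rx": 0, "ry": 0, "rz": 0}
    - {"tx": 0, "ty": 0, "tz": 0, "rx": 0, "ry": 0, "rz": 0}

```text
time: 6.6
tool_pos: [605.3, -171.1, 298.6]
tcp_rot: [2.708, -0.002, 1.771]
contact_force: [0.4, -0.2, -1.9]
grip_width: 17.4
finger_force: 30.0
```

Emit:
carry_out:
  plan:
    - {"tx": 8, "ty": 1, "tz": -20, "rx": 0, "ry": 0, "rz": 0}
    - {"tx": 8, "ty": 2, "tz": -20, "rx": 0, "ry": 0, "rz": 0}
    - {"tx": 0, "ty": 0, "tz": 0, "rx": 0, "ry": 0, "rz": 0}
    - {"tx": 0, "ty": 0, "tz": 0, "rx": 0, "ry": 0, "rz": 0}
    - {"tx": 0, "ty": 0, "tz": 0, "rx": 0, "ry": 0, "rz": 0}

```text
time: 7.1
tool_pos: [622.3, -167.3, 261.2]
tcp_rot: [2.704, 0.001, 1.773]
contact_force: [-0.3, -0.2, -1.5]
grip_width: 18.0
finger_force: 30.0
```

Run:
```python
from h import *
o=bot.get_obs();print(o["tool_pos"],o["tcp_rot"],"slot coords",(SR.T@(o["tool_pos"]-M)).round(1))
s=bot.capture("scene")[:,:,::-1];t=bot.capture("top")[:,:,::-1]
cv2.imwrite("pics/s5.png",s)
def g(x): return np.clip(255*(x/200.)**0.6,0,255).astype(np.uint8)
def c(i,x,y,w,h,W,H): return g(cv2.resize(i[y:y+h,x:x+w],(W,H),interpolation=cv2.INTER_CUBIC).astype(float).clip(0))
cv2.imwrite("pics/c5.png",c(s,200,230,130,97,800,600))
```

```text
[ 622.27454221 -167.28789936  261.20050183] [2.70415967e+00 1.09279181e-03 1.77259747e+00] slot coords [   1.2 -135.8  133.9]
```

View pics/c5.png

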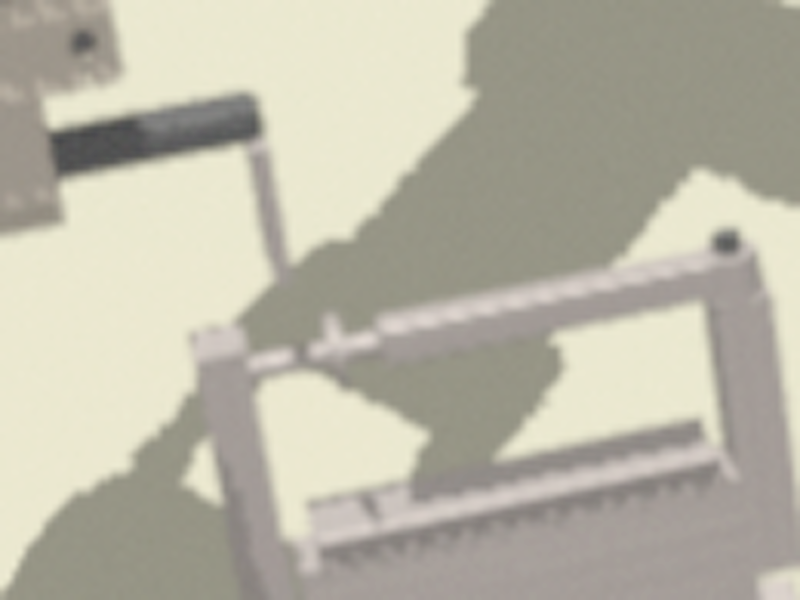

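Run:
```python
from h import *
f=lambda q:((q+.5-np.array([200,230]))*6.154-.5).round(0)
print("tip exp",f(proj("scene",W(1.2,-64.8,100.4))),"handle end",f(proj("scene",W(1.2,-61.8,152.4))),"neck",f(proj("scene",W(0,-65,68))),"tip with y+5",f(proj("scene",W(1.2,-59.8,100.4))))
```

```text
tip exp [[274. 270.]] handle end [[255. 116.]] neck [[290. 360.]] tip with y+5 [[289. 266.]]
```

Emit:
carry_out:
  plan:
    - {"tx": 3.1, "ty": 0.6, "tz": -9.6, "rx": 0, "ry": 0, "rz": 0}
    - {"tx": 4.1, "ty": 0.8, "tz": -9.1, "rx": 0, "ry": 0, "rz": 0}
    - {"tx": 4.1, "ty": 0.8, "tz": -9.1, "rx": 0, "ry": 0, "rz": 0}
    - {"tx": 2.1, "ty": 0.4, "tz": -4.5, "rx": 0, "ry": 0, "rz": 0}
    - {"tx": 0, "ty": 0, "tz": 0, "rx": 0, "ry": 0, "rz": 0}
    - {"tx": 0, "ty": 0, "tz": 0, "rx": 0, "ry": 0, "rz": 0}

```text
time: 7.8
tool_pos: [635.5, -164.9, 227.2]
tcp_rot: [2.706, -0.0, 1.772]
contact_force: [0.9, -0.4, -1.1]
grip_width: 17.9
finger_force: 30.0
```

Emit:
carry_out:
  plan:
    - {"tx": 3.1, "ty": 0.6, "tz": -6.8, "rx": 0, "ry": 0, "rz": 0}
    - {"tx": 3.1, "ty": 0.6, "tz": -6.8, "rx": 0, "ry": 0, "rz": 0}
    - {"tx": 2.1, "ty": 0.4, "tz": -4.5, "rx": 0, "ry": 0, "rz": 0}
    - {"tx": 0, "ty": 0, "tz": 0, "rx": 0, "ry": 0, "rz": 0}
    - {"tx": 0, "ty": 0, "tz": 0, "rx": 0, "ry": 0, "rz": 0}

```text
time: 8.3
tool_pos: [643.6, -163.4, 209.1]
tcp_rot: [2.706, -0.0, 1.772]
contact_force: [0.7, 0.6, -1.7]
grip_width: 17.8
finger_force: 30.0
```

Emit:
carry_out:
  plan:
    - {"tx": -1, "ty": 4.9, "tz": 0, "rx": 0, "ry": 0, "rz": 0}
    - {"tx": -1, "ty": 4.9, "tz": 0, "rx": 0, "ry": 0, "rz": 0}
    - {"tx": -1, "ty": 4.9, "tz": 0, "rx": 0, "ry": 0, "rz": 0}
    - {"tx": 0, "ty": 0, "tz": 0, "rx": 0, "ry": 0, "rz": 0}
    - {"tx": 0, "ty": 0, "tz": 0, "rx": 0, "ry": 0, "rz": 0}

```text
time: 8.8
tool_pos: [640.6, -149.1, 209.5]
tcp_rot: [2.706, 0.001, 1.772]
contact_force: [-0.4, -5.1, -2.1]
grip_width: 18.1
finger_force: 30.0
```

Emit:
carry_out:
  plan:
    - {"tx": -0.5, "ty": 2.5, "tz": 0, "rx": 0, "ry": 0, "rz": 0}
    - {"tx": -0.5, "ty": 2.5, "tz": 0, "rx": 0, "ry": 0, "rz": 0}
    - {"tx": 0, "ty": 0, "tz": 0, "rx": 0, "ry": 0, "rz": 0}
    - {"tx": 0, "ty": 0, "tz": 0, "rx": 0, "ry": 0, "rz": 0}
    - {"tx": 0, "ty": 0, "tz": 0, "rx": 0, "ry": 0, "rz": 0}

```text
time: 9.3
tool_pos: [639.8, -144.7, 209.6]
tcp_rot: [2.705, 0.001, 1.771]
contact_force: [-0.7, -6.4, -1.8]
grip_width: 17.7
finger_force: 30.0
```

Emit:
carry_out:
  plan:
    - {"tx": -4.4, "ty": -0.9, "tz": -2.1, "rx": 0, "ry": 0, "rz": 0}
    - {"tx": -4.4, "ty": -0.9, "tz": -2.1, "rx": 0, "ry": 0, "rz": 0}
    - {"tx": 0, "ty": 0, "tz": 0, "rx": 0, "ry": 0, "rz": 0}
    - {"tx": 0, "ty": 0, "tz": 0, "rx": 0, "ry": 0, "rz": 0}

```text
time: 9.7
tool_pos: [630.7, -146.5, 204.9]
tcp_rot: [2.706, 0.001, 1.771]
contact_force: [-1.7, -6.7, -3.5]
grip_width: 18.0
finger_force: 30.0
```

Emit:
carry_out:
  plan:
    - {"tx": -4.5, "ty": -0.4, "tz": -2.1, "rx": 0, "ry": 0, "rz": 0}
    - {"tx": -4.5, "ty": -0.2, "tz": -2.1, "rx": 0, "ry": 0, "rz": 0}
    - {"tx": -4.6, "ty": 0.1, "tz": -2.1, "rx": 0, "ry": 0, "rz": 0}
    - {"tx": -4.6, "ty": 0.1, "tz": -2.1, "rx": 0, "ry": 0, "rz": 0}
    - {"tx": 0, "ty": 0, "tz": 0, "rx": 0, "ry": 0, "rz": 0}
    - {"tx": 0, "ty": 0, "tz": 0, "rx": 0, "ry": 0, "rz": 0}

```text
time: 10.3
tool_pos: [612.4, -146.8, 196.5]
tcp_rot: [2.706, 0.001, 1.771]
contact_force: [-0.3, -6.0, -4.0]
grip_width: 17.6
finger_force: 30.0
```

Run:
```python
from h import *
o=bot.get_obs();print(o["tool_pos"],"slot coords",(SR.T@(o["tool_pos"]-M)).round(1))
s=bot.capture("scene")[:,:,::-1];t=bot.capture("top")[:,:,::-1]
def g(x): return np.clip(255*(x/200.)**0.6,0,255).astype(np.uint8)
def c(i,x,y,w,h,W,H): return g(cv2.resize(i[y:y+h,x:x+w],(W,H),interpolation=cv2.INTER_CUBIC).astype(float).clip(0))
cv2.imwrite("pics/c6.png",c(s,200,230,130,97,800,600))
```

```text
[ 612.37106729 -146.75948181  196.46424095] slot coords [ -31.2 -113.7   77.6]
```

View pics/c6.png

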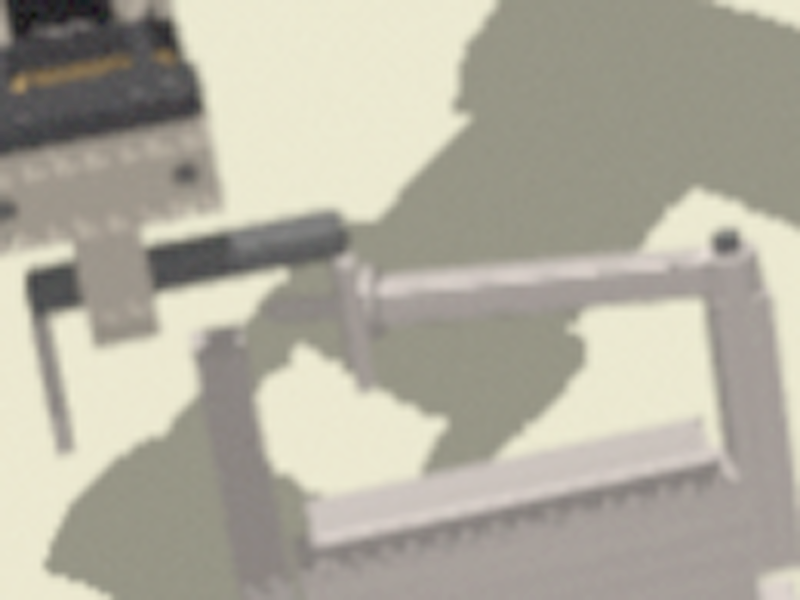

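The scene crop shows the keeper drawn clear of the lug, fork still astride at (355,300), lug at (220,340). Lift off.

Emit:
carry_out:
  plan:
    - {"tx": -6.2, "ty": -1.3, "tz": 13.6, "rx": 0, "ry": 0, "rz": 0}
    - {"tx": -6.2, "ty": -1.3, "tz": 13.6, "rx": 0, "ry": 0, "rz": 0}
    - {"tx": -6.2, "ty": -1.3, "tz": 13.6, "rx": 0, "ry": 0, "rz": 0}
    - {"tx": -8.3, "ty": -1.7, "tz": 18.1, "rx": 0, "ry": 0, "rz": 0}
    - {"tx": -8.3, "ty": -1.7, "tz": 18.1, "rx": 0, "ry": 0, "rz": 0}
    - {"tx": 0, "ty": 0, "tz": 0, "rx": 0, "ry": 0, "rz": 0}
    - {"tx": 0, "ty": 0, "tz": 0, "rx": 0, "ry": 0, "rz": 0}

```text
time: 11.1
tool_pos: [577.5, -152.8, 273.9]
tcp_rot: [2.705, -0.0, 1.772]
contact_force: [-0.1, 0.2, -3.2]
grip_width: 17.8
finger_force: 30.0
```

Run:
```python
from h import *
o=bot.get_obs();print(o["tool_pos"])
s=bot.capture("scene")[:,:,::-1];t=bot.capture("top")[:,:,::-1]
def c(i,x,y,w,h,W,H): return cv2.resize(i[y:y+h,x:x+w],(W,H),interpolation=cv2.INTER_CUBIC)
cv2.imwrite("pics/c7.png",c(s,150,190,240,180,800,600))
```

```text
[ 577.52914328 -152.81117063  273.87605562]
```

View pics/c7.png

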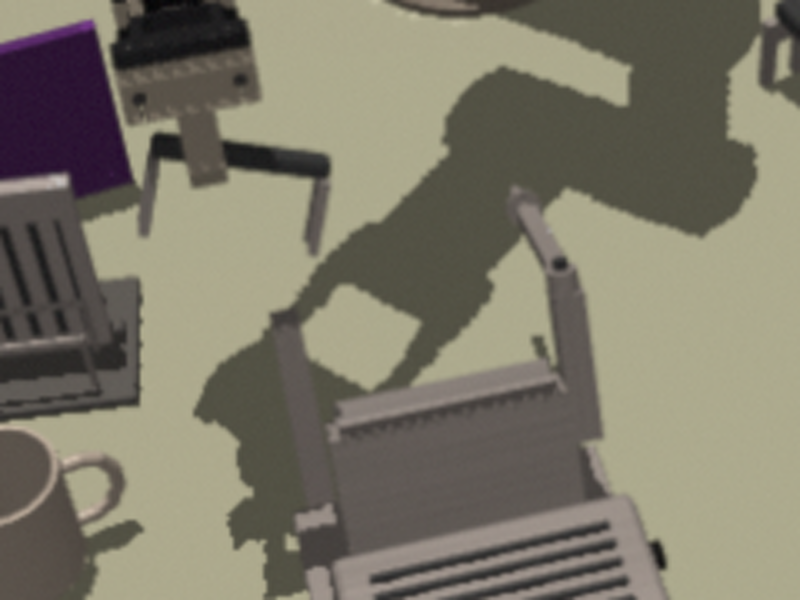

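Run:
```python
from h import *
o=bot.get_obs(); Rt=Ro.from_euler('xyz',o["tcp_rot"]).as_matrix()@G.T
g=o["tool_pos"]+Rt@[0,0,18.8]
for ph in(0,.1,.2,.25,.3,.35,.4):
    Rp=Rt@Ro.from_euler('x',-ph).as_matrix()
    f=lambda y,z:((proj("scene",g+Rp@[0,y,z])[0]+.5-[150,190])*3.333).round(0)
    print(ph,"L",f(-32,0),"R",f(74,0),"forktip",f(71,-52),"foot",f(-29,-52))
```

```text
0 L [151. 162.] R [330. 128.] forktip [340. 210.] foot [174. 243.]
0.1 L [150. 157.] R [331. 139.] forktip [332. 222.] foot [164. 240.]
0.2 L [150. 152.] R [332. 151.] forktip [324. 234.] foot [155. 236.]
0.25 L [150. 149.] R [331. 157.] forktip [319. 239.] foot [151. 234.]
0.3 L [150. 147.] R [331. 163.] forktip [315. 245.] foot [146. 231.]
0.35 L [150. 144.] R [330. 169.] forktip [309. 250.] foot [142. 228.]
0.4 L [151. 142.] R [328. 175.] forktip [304. 254.] foot [138. 225.]
```

Emit:
carry_out:
  plan:
    - {"tx": -25, "ty": 0, "tz": 0, "rx": -0.0146, "ry": 0.0713, "rz": 0}
    - {"tx": -25, "ty": 0, "tz": 0, "rx": -0.0146, "ry": 0.0713, "rz": 0}
    - {"tx": -25, "ty": 0, "tz": 0, "rx": -0.0146, "ry": 0.0713, "rz": 0}
    - {"tx": -25, "ty": 0, "tz": -15, "rx": -0.0146, "ry": 0.0713, "rz": 0}
    - {"tx": -20, "ty": 0, "tz": -25, "rx": -0.0146, "ry": 0.0713, "rz": 0}
    - {"tx": -8, "ty": 0, "tz": -25, "rx": -0.0146, "ry": 0.0713, "rz": 0}
    - {"tx": 0, "ty": 0, "tz": -25, "rx": 0.076, "ry": 0.0155, "rz": 0}
    - {"tx": 0, "ty": 0, "tz": -25, "rx": 0.076, "ry": 0.0155, "rz": 0}
    - {"tx": 0, "ty": 0, "tz": -25, "rx": 0.076, "ry": 0.0155, "rz": 0}
    - {"tx": 0, "ty": 0, "tz": -25, "rx": 0.076, "ry": 0.0155, "rz": 0}
    - {"tx": 0, "ty": 0, "tz": -20, "rx": 0, "ry": 0, "rz": 0}
    - {"tx": 0, "ty": 0, "tz": -8, "rx": 0, "ry": 0, "rz": 0}

```text
time: 12.4
tool_pos: [448.5, -152.8, 77.9]
tcp_rot: [-3.138, -0.314, 1.77]
contact_force: [-0.6, 0.5, -1.7]
grip_width: 17.6
finger_force: 30.0
```

Emit:
carry_out:
  plan:
    - {"tx": 0, "ty": 0, "tz": -10, "rx": 0, "ry": 0, "rz": 0}
    - {"tx": 0, "ty": 0, "tz": -5, "rx": 0, "ry": 0, "rz": 0}
    - {"tx": 0, "ty": 0, "tz": 0, "rx": 0, "ry": 0, "rz": 0}
    - {"tx": 0, "ty": 0, "tz": 0, "rx": 0, "ry": 0, "rz": 0}

```text
time: 12.8
tool_pos: [449.9, -153.2, 66.4]
tcp_rot: [3.141, -0.309, 1.773]
contact_force: [0.7, 0.3, -1.8]
grip_width: 17.7
finger_force: 30.0
```

Emit:
carry_out:
  plan:
    - {"tx": 0, "ty": 0, "tz": -12, "rx": 0, "ry": 0, "rz": 0}
    - {"tx": 0, "ty": 0, "tz": -10, "rx": 0, "ry": 0, "rz": 0}
    - {"tx": 0, "ty": 0, "tz": -4, "rx": 0, "ry": 0, "rz": 0}
    - {"tx": 0, "ty": 0, "tz": -2, "rx": 0, "ry": 0, "rz": 0}
    - {"tx": 0, "ty": 0, "tz": 0, "rx": 0, "ry": 0, "rz": 0}
    - {"tx": 0, "ty": 0, "tz": 0, "rx": 0, "ry": 0, "rz": 0}

```text
time: 13.4
tool_pos: [449.6, -153.3, 37.8]
tcp_rot: [-3.141, -0.31, 1.772]
contact_force: [0.0, -1.3, -1.9]
grip_width: 17.8
finger_force: 30.0
```

Emit:
carry_out:
  plan:
    - {"tx": 0, "ty": 0, "tz": -1.5, "rx": 0, "ry": 0, "rz": 0}
    - {"tx": 0, "ty": 0, "tz": -1.5, "rx": 0, "ry": 0, "rz": 0}
    - {"tx": 0, "ty": 0, "tz": 0, "rx": 0, "ry": 0, "rz": 0}
    - {"tx": 0, "ty": 0, "tz": 0, "rx": 0, "ry": 0, "rz": 0}

```text
time: 13.8
tool_pos: [450.1, -153.8, 35.2]
tcp_rot: [3.141, -0.309, 1.772]
contact_force: [-0.7, -2.7, 5.1]
grip_width: 17.9
finger_force: 30.0
```

Emit:
carry_out:
  plan:
    - {"tx": 0, "ty": 0, "tz": -1, "rx": 0, "ry": 0, "rz": 0}
    - {"tx": 0, "ty": 0, "tz": 0, "rx": 0, "ry": 0, "rz": 0}
    - {"tx": 0, "ty": 0, "tz": 0, "rx": 0, "ry": 0, "rz": 0}

```text
time: 14.1
tool_pos: [450.2, -153.8, 35.2]
tcp_rot: [3.14, -0.309, 1.772]
contact_force: [-1.7, -3.2, 14.6]
grip_width: 17.5
finger_force: 30.0
```

Emit:
carry_out:
  plan:
    - {"tx": 0, "ty": 0, "tz": 0, "rx": 0, "ry": 0, "rz": 0}
    - {"tx": 0, "ty": 0, "tz": 0, "rx": 0, "ry": 0, "rz": 0}
    - {"tx": 0, "ty": 0, "tz": 0, "rx": 0, "ry": 0, "rz": 0}
    - {"tx": 0, "ty": -7, "tz": 20, "rx": 0, "ry": 0, "rz": 0}
    - {"tx": 0, "ty": -7, "tz": 20, "rx": 0, "ry": 0, "rz": 0}
    - {"tx": 0, "ty": -7, "tz": 20, "rx": 0, "ry": 0, "rz": 0}
    - {"tx": 0, "ty": -10, "tz": 30, "rx": 0, "ry": 0, "rz": 0}
    - {"tx": 0, "ty": -10, "tz": 40, "rx": 0, "ry": 0, "rz": 0}
    - {"tx": 0, "ty": 0, "tz": 40, "rx": -0.076, "ry": -0.0155, "rz": 0}
    - {"tx": 0, "ty": 0, "tz": 30, "rx": -0.076, "ry": -0.0155, "rz": 0}
    - {"tx": 0, "ty": 0, "tz": 20, "rx": -0.076, "ry": -0.0155, "rz": 0}
    - {"tx": 0, "ty": 0, "tz": 0, "rx": -0.076, "ry": -0.0155, "rz": 0}
  gripper: 0.5

```text
time: 15.3
tool_pos: [450.6, -194.9, 256.7]
tcp_rot: [3.138, 0.007, 1.772]
contact_force: [-0.1, 0.0, -1.2]
grip_width: 45.9
finger_force: 0.0
```

Run:
```python
from h import *
o=bot.get_obs();print(o["tool_pos"],o["tcp_rot"])
s=bot.capture("scene")[:,:,::-1];t=bot.capture("top")[:,:,::-1]
cv2.imwrite("pics/t8.png",t)
def c(i,x,y,w,h,W,H): return cv2.resize(i[y:y+h,x:x+w],(W,H),interpolation=cv2.INTER_CUBIC)
cv2.imwrite("pics/c8.png",np.hstack([c(s,100,160,240,240,400,400),c(s,180,200,100,100,400,400)]))
```

```text
[ 450.61503069 -194.90444993  256.726308  ] [3.13773384 0.0070555  1.77170853]
```

View pics/c8.png

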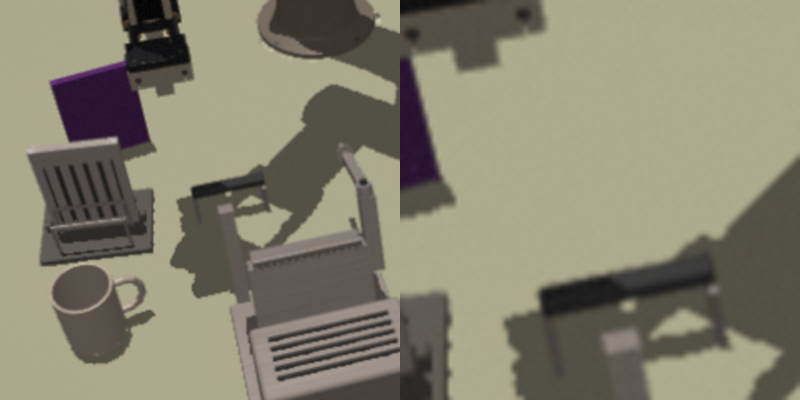

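The tool stands upright at scene (237,275), the keeper is open, and the filter, mug and bottle are undisturbed. Now the filter.

Emit:
carry_out:
  plan:
    - {"tx": 3.4, "ty": -34.3, "tz": 0, "rx": 0, "ry": 0, "rz": -0.0293}
    - {"tx": 3.4, "ty": -34.3, "tz": 0, "rx": 0, "ry": 0, "rz": -0.0293}
    - {"tx": 3.4, "ty": -34.3, "tz": 0, "rx": 0, "ry": 0, "rz": -0.0293}
    - {"tx": 3.4, "ty": -34.3, "tz": 0, "rx": 0, "ry": 0, "rz": -0.0293}
    - {"tx": 0, "ty": 0, "tz": -30, "rx": 0, "ry": 0, "rz": 0}
    - {"tx": 0, "ty": 0, "tz": -30, "rx": 0, "ry": 0, "rz": 0}
    - {"tx": 0, "ty": 0, "tz": 0, "rx": 0, "ry": 0, "rz": 0}
    - {"tx": 0, "ty": 0, "tz": 0, "rx": 0, "ry": 0, "rz": 0}

```text
time: 16.2
tool_pos: [462.8, -331.5, 193.2]
tcp_rot: [-3.14, -0.002, 1.654]
contact_force: [0.3, -0.0, 0.2]
grip_width: 46.1
finger_force: 0.0
```

Emit:
carry_out:
  plan:
    - {"tx": 0, "ty": 0, "tz": -15, "rx": 0, "ry": 0, "rz": 0}
    - {"tx": 0, "ty": 0, "tz": -15, "rx": 0, "ry": 0, "rz": 0}
    - {"tx": 0, "ty": 0, "tz": -15, "rx": 0, "ry": 0, "rz": 0}
    - {"tx": 0, "ty": 0, "tz": -10, "rx": 0, "ry": 0, "rz": 0}
    - {"tx": 0, "ty": 0, "tz": 0, "rx": 0, "ry": 0, "rz": 0}
    - {"tx": 0, "ty": 0, "tz": 0, "rx": 0, "ry": 0, "rz": 0}

```text
time: 16.8
tool_pos: [463.6, -331.8, 139.8]
tcp_rot: [3.141, 0.001, 1.655]
contact_force: [0.3, -0.1, -0.1]
grip_width: 46.0
finger_force: 0.0
```

Emit:
carry_out:
  plan:
    - {"tx": 0, "ty": 0, "tz": 0, "rx": 0, "ry": 0, "rz": 0}
    - {"tx": 0, "ty": 0, "tz": 0, "rx": 0, "ry": 0, "rz": 0}
    - {"tx": 0, "ty": 0, "tz": 0, "rx": 0, "ry": 0, "rz": 0}
    - {"tx": 0, "ty": 0, "tz": 0, "rx": 0, "ry": 0, "rz": 0}
    - {"tx": 0, "ty": 0, "tz": 0, "rx": 0, "ry": 0, "rz": 0}
    - {"tx": 0, "ty": 0, "tz": 0, "rx": 0, "ry": 0, "rz": 0}
  gripper: 1

```text
time: 17.4
tool_pos: [464.3, -331.4, 138.9]
tcp_rot: [3.139, 0.001, 1.654]
contact_force: [3.7, 1.2, -2.3]
grip_width: 11.7
finger_force: 29.9
```

Emit:
carry_out:
  plan:
    - {"tx": 0, "ty": 0, "tz": 10, "rx": 0, "ry": 0, "rz": 0}
    - {"tx": 0, "ty": 0, "tz": 20, "rx": 0, "ry": 0, "rz": 0}
    - {"tx": 0, "ty": 0, "tz": 30, "rx": 0, "ry": 0, "rz": 0}
    - {"tx": 0, "ty": 0, "tz": 35, "rx": 0, "ry": 0, "rz": 0}
    - {"tx": 0, "ty": 0, "tz": 35, "rx": 0, "ry": 0, "rz": 0}
    - {"tx": 0, "ty": 0, "tz": 35, "rx": 0, "ry": 0, "rz": 0}
    - {"tx": 0, "ty": 0, "tz": 35, "rx": 0, "ry": 0, "rz": 0}
    - {"tx": 0, "ty": 0, "tz": 15, "rx": 0, "ry": 0, "rz": 0}
    - {"tx": 0, "ty": 0, "tz": 0, "rx": 0, "ry": 0, "rz": 0}
    - {"tx": 0, "ty": 0, "tz": 0, "rx": 0, "ry": 0, "rz": 0}

```text
time: 18.4
tool_pos: [462.5, -331.2, 352.2]
tcp_rot: [-3.139, -0.002, 1.655]
contact_force: [-0.2, 0.3, -4.2]
grip_width: 11.6
finger_force: 30.0
```

Run:
```python
from h import *
o=bot.get_obs();print(o["tool_pos"],o["tcp_rot"])
s=bot.capture("scene")[:,:,::-1]; cv2.imwrite("pics/s9.png",s)
T=o["tool_pos"]; Rt=Ro.from_euler('xyz',o["tcp_rot"]).as_matrix()@G.T
P=lambda y,z:proj("scene",T+Rt@[6,y,z-130])[0]
print("pred corners",[P(*q).round(1).tolist() for q in((-60,5),(60,5),(-60,155),(60,155))])
gr=cv2.GaussianBlur(s,(3,3),0).astype(float)
# scan along the filter's y at several heights, print edge crossing offsets in mm
for z in(8,20,40,60,80,100):
  r=[]
  for sg in(-1,1):
    ys=np.arange(48,75,.5)*sg; px=np.array([P(y,z) for y in ys],np.float32)
    v=np.stack([cv2.remap(gr[:,:,k].astype(np.float32),px[None,:,0].copy(),px[None,:,1].copy(),cv2.INTER_LINEAR)[0] for k in range(3)],1)
    d=np.linalg.norm(np.gradient(v,axis=0),axis=1); r.append((ys[d.argmax()],d.max().round(1)))
  print(z,r)
```

```text
[ 462.5186091  -331.17095341  352.18421655] [-3.13875545e+00 -1.62297358e-03  1.65451943e+00]
pred corners [[109.1, 231.6], [165.1, 225.2], [88.2, 176.2], [149.5, 169.5]]
8 [(np.float64(-60.0), np.float32(12.1)), (np.float64(61.5), np.float32(5.7))]
20 [(np.float64(-61.0), np.float32(12.2)), (np.float64(61.5), np.float32(5.9))]
40 [(np.float64(-60.5), np.float32(13.2)), (np.float64(62.5), np.float32(6.0))]
60 [(np.float64(-60.5), np.float32(12.9)), (np.float64(62.5), np.float32(5.7))]
80 [(np.float64(-61.0), np.float32(12.0)), (np.float64(62.0), np.float32(12.4))]
100 [(np.float64(-60.0), np.float32(12.3)), (np.float64(62.5), np.float32(13.4))]
```

Emit:
carry_out:
  plan:
    - {"tx": 9.1, "ty": 28.9, "tz": 3, "rx": 0, "ry": 0, "rz": 0.039}
    - {"tx": 9.1, "ty": 28.9, "tz": 3, "rx": 0, "ry": 0, "rz": 0.039}
    - {"tx": 9.1, "ty": 28.9, "tz": 3, "rx": 0, "ry": 0, "rz": 0.039}
    - {"tx": 9.1, "ty": 28.9, "tz": 3, "rx": 0.0125, "ry": -0.0611, "rz": 0}
    - {"tx": 9.1, "ty": 28.9, "tz": 0, "rx": 0.0125, "ry": -0.0611, "rz": 0}
    - {"tx": 9.1, "ty": 28.9, "tz": 0, "rx": 0.0125, "ry": -0.0611, "rz": 0}
    - {"tx": 9.1, "ty": 28.9, "tz": 0, "rx": 0.0125, "ry": -0.0611, "rz": 0}
    - {"tx": 9.1, "ty": 28.9, "tz": 0, "rx": 0.0125, "ry": -0.0611, "rz": 0}
    - {"tx": 9.1, "ty": 28.9, "tz": 0, "rx": 0.0125, "ry": -0.0611, "rz": 0}
    - {"tx": 9.1, "ty": 28.9, "tz": 0, "rx": 0.0125, "ry": -0.0611, "rz": 0}
    - {"tx": 0, "ty": 0, "tz": 0, "rx": 0, "ry": 0, "rz": 0}
    - {"tx": 0, "ty": 0, "tz": 0, "rx": 0, "ry": 0, "rz": 0}

```text
time: 19.65
tool_pos: [553.0, -42.0, 363.9]
tcp_rot: [2.71, -0.001, 1.773]
contact_force: [0.3, 0.3, -4.1]
grip_width: 11.7
finger_force: 30.0
```

Emit:
carry_out:
  plan:
    - {"tx": 0, "ty": 0, "tz": 0, "rx": 0, "ry": 0, "rz": 0}
    - {"tx": 0, "ty": 0, "tz": 0, "rx": 0, "ry": 0, "rz": 0}
    - {"tx": 0, "ty": 0, "tz": 0, "rx": 0, "ry": 0, "rz": 0}

```text
time: 19.95
tool_pos: [554.1, -43.2, 365.4]
tcp_rot: [2.707, -0.0, 1.771]
contact_force: [0.2, -0.3, -3.7]
grip_width: 11.8
finger_force: 30.0
```

Run:
```python
from h import *
o=bot.get_obs();print(o["tool_pos"],o["tcp_rot"],(SR.T@(o["tool_pos"]-M)).round(1))
Rt=Ro.from_euler('xyz',o["tcp_rot"]).as_matrix()@G.T; print("rel rot",Ro.from_matrix(SR@Rt.T).as_rotvec().round(4), "foot slot",(SR.T@(o["tool_pos"]+Rt@[0,.7,-130]-M)).round(1))
# refine slot/lips: grey profile across mouth? print scene edge checks of filter sides
s=bot.capture("scene")[:,:,::-1]; cv2.imwrite("pics/s10.png",s)
gr=cv2.GaussianBlur(s,(3,3),0).astype(np.float32)
def scan(f,ys):
    px=np.array([proj("scene",f(y))[0] for y in ys],np.float32)
    v=cv2.remap(gr,px[None,:,0].copy(),px[None,:,1].copy(),cv2.INTER_LINEAR)[0]
    d=np.linalg.norm(np.gradient(v,axis=0),axis=1); return ys[d.argmax()],d.max().round(1)
for z in(10,40,90): print("filter y",z,[scan(lambda y:o["tool_pos"]+Rt@[6,y,z-130],np.arange(50,72,.5)*g) for g in(-1,1)])
for z in(20,35,50): print("lug inner/outer, post inner/outer",z,[scan(lambda y:W(12.5,y,z),np.arange(a,b,.5)) for a,b in((-86,-70),(-104,-87),(65,82),(84,104))])
```

```text
[554.14986871 -43.22550317 365.35177681] [ 2.70653449e+00 -3.22529182e-04  1.77061222e+00] [  7.2  -0.6 246. ]
rel rot [-0.0001 -0.0013  0.0012] foot slot [7.00e+00 1.00e-01 1.16e+02]
filter y 10 [(np.float64(-59.5), np.float32(7.2)), (np.float64(60.5), np.float32(7.8))]
filter y 40 [(np.float64(-61.0), np.float32(9.1)), (np.float64(50.0), np.float32(6.0))]
filter y 90 [(np.float64(-60.0), np.float32(9.5)), (np.float64(66.5), np.float32(13.6))]
lug inner/outer, post inner/outer 20 [(np.float64(-79.5), np.float32(11.3)), (np.float64(-95.0), np.float32(12.0)), (np.float64(65.0), np.float32(7.4)), (np.float64(92.5), np.float32(10.5))]
lug inner/outer, post inner/outer 35 [(np.float64(-78.5), np.float32(11.5)), (np.float64(-94.5), np.float32(12.2)), (np.float64(73.0), np.float32(3.4)), (np.float64(92.5), np.float32(10.9))]
lug inner/outer, post inner/outer 50 [(np.float64(-78.5), np.float32(11.0)), (np.float64(-96.0), np.float32(10.7)), (np.float64(69.5), np.float32(13.7)), (np.float64(92.5), np.float32(12.0))]
```

Emit:
carry_out:
  plan:
    - {"tx": -6.2, "ty": -1.3, "tz": -3, "rx": 0, "ry": 0, "rz": 0}
    - {"tx": 6.2, "ty": 1.3, "tz": -13.6, "rx": 0, "ry": 0, "rz": 0}
    - {"tx": 8.3, "ty": 1.7, "tz": -18.1, "rx": 0, "ry": 0, "rz": 0}
    - {"tx": 8.3, "ty": 1.7, "tz": -18.1, "rx": 0, "ry": 0, "rz": 0}
    - {"tx": 8.3, "ty": 1.7, "tz": -18.1, "rx": 0, "ry": 0, "rz": 0}
    - {"tx": 6.2, "ty": 1.3, "tz": -13.6, "rx": 0, "ry": 0, "rz": 0}
    - {"tx": 4.1, "ty": 0.8, "tz": -9.1, "rx": 0, "ry": 0, "rz": 0}
    - {"tx": 0, "ty": 0, "tz": 0, "rx": 0, "ry": 0, "rz": 0}
    - {"tx": 0, "ty": 0, "tz": 0, "rx": 0, "ry": 0, "rz": 0}
    - {"tx": 0, "ty": 0, "tz": 0, "rx": 0, "ry": 0, "rz": 0}

```text
time: 21.0
tool_pos: [589.5, -35.5, 273.2]
tcp_rot: [2.704, 0.001, 1.771]
contact_force: [-0.2, -0.2, -4.3]
grip_width: 11.8
finger_force: 30.0
```

```bash
cat > st.py <<'E'
from h import *
o=bot.get_obs(); Rt=Ro.from_euler('xyz',o["tcp_rot"]).as_matrix()@G.T
print(o["tool_pos"].round(1),"foot",(SR.T@(o["tool_pos"]+Rt@[0,.7,-130]-M)).round(1),"rot",Ro.from_matrix(SR.T@Rt).as_rotvec().round(4),"F slot",(SR.T@o["contact_force"]).round(1),"Mslot",(SR.T@o["moment"]).round(2))
E
python3 st.py
```

```text
[589.5 -35.5 273.2] foot [ 1.2  0.5 17.2] rot [-0.0007 -0.0012 -0.    ] F slot [-2.  -0.2 -3.8] Mslot [-0.06  0.59  0.  ]
```

Emit:
carry_out:
  plan:
    - {"tx": 1.7, "ty": 0.3, "tz": -5.8, "rx": 0, "ry": 0, "rz": 0}
    - {"tx": 2.5, "ty": 0.5, "tz": -5.4, "rx": 0, "ry": 0, "rz": 0}
    - {"tx": 2.5, "ty": 0.5, "tz": -5.4, "rx": 0, "ry": 0, "rz": 0}
    - {"tx": 0, "ty": 0, "tz": 0, "rx": 0, "ry": 0, "rz": 0}
    - {"tx": 0, "ty": 0, "tz": 0, "rx": 0, "ry": 0, "rz": 0}
    - {"tx": 0, "ty": 0, "tz": 0, "rx": 0, "ry": 0, "rz": 0}

```text
time: 21.6
tool_pos: [596.6, -34.0, 255.9]
tcp_rot: [2.704, 0.0, 1.771]
contact_force: [3.9, 2.2, -4.9]
grip_width: 12.0
finger_force: 30.0
```

```bash
python3 st.py
```

```text
[596.6 -34.  255.9] foot [ 0.4  0.7 -1.5] rot [-0.0003 -0.001  -0.0003] F slot [ 1.8  1.4 -6.3] Mslot [-0.09 -0.53 -0.04]
```

Emit:
carry_out:
  plan:
    - {"tx": 1.1, "ty": 0.2, "tz": 0.5, "rx": 0, "ry": 0, "rz": 0}
    - {"tx": 2.1, "ty": 0.4, "tz": -4.5, "rx": 0, "ry": 0, "rz": 0}
    - {"tx": 2.1, "ty": 0.4, "tz": -4.5, "rx": 0, "ry": 0, "rz": 0}
    - {"tx": 0, "ty": 0, "tz": 0, "rx": 0, "ry": 0, "rz": 0}
    - {"tx": 0, "ty": 0, "tz": 0, "rx": 0, "ry": 0, "rz": 0}
    - {"tx": 0, "ty": 0, "tz": 0, "rx": 0, "ry": 0, "rz": 0}

```text
time: 22.2
tool_pos: [601.2, -32.9, 246.9]
tcp_rot: [2.706, -0.0, 1.772]
contact_force: [2.5, 0.6, -3.9]
grip_width: 11.6
finger_force: 30.0
```

```bash
python3 st.py
```

```text
[601.2 -32.9 246.9] foot [  0.7   0.9 -11.7] rot [ 0.0003  0.0006 -0.0003] F slot [ 0.7  0.1 -4.6] Mslot [-0.01 -0.17 -0.06]
```

Emit:
carry_out:
  plan:
    - {"tx": 0.7, "ty": 0.1, "tz": 0.3, "rx": 0, "ry": 0, "rz": 0}
    - {"tx": 2.1, "ty": 0.4, "tz": -4.5, "rx": 0, "ry": 0, "rz": 0}
    - {"tx": 2.1, "ty": 0.4, "tz": -4.5, "rx": 0, "ry": 0, "rz": 0}
    - {"tx": 2.1, "ty": 0.4, "tz": -4.5, "rx": 0, "ry": 0, "rz": 0}
    - {"tx": 2.1, "ty": 0.4, "tz": -4.5, "rx": 0, "ry": 0, "rz": 0}
    - {"tx": 0, "ty": 0, "tz": 0, "rx": 0, "ry": 0, "rz": 0}
    - {"tx": 0, "ty": 0, "tz": 0, "rx": 0, "ry": 0, "rz": 0}

```text
time: 22.9
tool_pos: [610.3, -31.2, 229.0]
tcp_rot: [2.706, -0.0, 1.772]
contact_force: [-0.7, 0.3, -3.2]
grip_width: 11.8
finger_force: 30.0
```

```bash
python3 st.py
```

```text
[610.3 -31.2 229. ] foot [  1.4   0.7 -31.8] rot [ 0.0004  0.0011 -0.0002] F slot [-1.9  0.4 -2.7] Mslot [-0.06  0.55  0.05]
```

Emit:
carry_out:
  plan:
    - {"tx": 2.5, "ty": 0.5, "tz": -5.4, "rx": 0, "ry": 0, "rz": 0}
    - {"tx": 2.5, "ty": 0.5, "tz": -5.4, "rx": 0, "ry": 0, "rz": 0}
    - {"tx": 2.5, "ty": 0.5, "tz": -5.4, "rx": 0, "ry": 0, "rz": 0}
    - {"tx": 2.5, "ty": 0.5, "tz": -5.4, "rx": 0, "ry": 0, "rz": 0}
    - {"tx": 2.5, "ty": 0.5, "tz": -5.4, "rx": 0, "ry": 0, "rz": 0}
    - {"tx": 0, "ty": 0, "tz": 0, "rx": 0, "ry": 0, "rz": 0}
    - {"tx": 0, "ty": 0, "tz": 0, "rx": 0, "ry": 0, "rz": 0}

```text
time: 23.6
tool_pos: [622.9, -28.7, 202.1]
tcp_rot: [2.706, -0.0, 1.772]
contact_force: [0.9, -0.5, -3.8]
grip_width: 11.9
finger_force: 30.0
```

```bash
python3 st.py
```

```text
[622.9 -28.7 202.1] foot [  1.8   0.6 -61.6] rot [ 0.0002  0.0007 -0.0002] F slot [-0.9 -0.6 -3.8] Mslot [0.02 0.51 0.  ]
```

Free running. Continue to near the floor.

Emit:
carry_out:
  plan:
    - {"tx": 2.5, "ty": 0.5, "tz": -5.4, "rx": 0, "ry": 0, "rz": 0}
    - {"tx": 2.5, "ty": 0.5, "tz": -5.4, "rx": 0, "ry": 0, "rz": 0}
    - {"tx": 2.5, "ty": 0.5, "tz": -5.4, "rx": 0, "ry": 0, "rz": 0}
    - {"tx": 2.5, "ty": 0.5, "tz": -5.4, "rx": 0, "ry": 0, "rz": 0}
    - {"tx": 2.5, "ty": 0.5, "tz": -5.4, "rx": 0, "ry": 0, "rz": 0}
    - {"tx": 2.5, "ty": 0.5, "tz": -5.4, "rx": 0, "ry": 0, "rz": 0}
    - {"tx": 0, "ty": 0, "tz": 0, "rx": 0, "ry": 0, "rz": 0}
    - {"tx": 0, "ty": 0, "tz": 0, "rx": 0, "ry": 0, "rz": 0}

```text
time: 24.4
tool_pos: [637.9, -25.7, 169.7]
tcp_rot: [2.706, -0.0, 1.772]
contact_force: [-0.1, 0.5, -4.0]
grip_width: 11.7
finger_force: 30.0
```

```bash
python3 st.py
```

```text
[637.9 -25.7 169.7] foot [  2.    0.5 -97.4] rot [ 0.0002  0.0007 -0.0002] F slot [-1.6  0.5 -3.7] Mslot [-0.11  0.47 -0.01]
```

Now feel for the floor in small steps.

Emit:
carry_out:
  plan:
    - {"tx": 1.2, "ty": 0.3, "tz": -2.7, "rx": 0, "ry": 0, "rz": 0}
    - {"tx": 1.2, "ty": 0.2, "tz": -2.7, "rx": 0, "ry": 0, "rz": 0}
    - {"tx": 0.4, "ty": 0.1, "tz": -0.9, "rx": 0, "ry": 0, "rz": 0}
    - {"tx": 0, "ty": 0, "tz": 0, "rx": 0, "ry": 0, "rz": 0}
    - {"tx": 0, "ty": 0, "tz": 0, "rx": 0, "ry": 0, "rz": 0}

```text
time: 24.9
tool_pos: [640.7, -25.1, 163.7]
tcp_rot: [2.706, -0.0, 1.772]
contact_force: [-0.1, -0.6, -3.0]
grip_width: 11.9
finger_force: 30.0
```

Emit:
carry_out:
  plan:
    - {"tx": 0.4, "ty": 0.1, "tz": -0.9, "rx": 0, "ry": 0, "rz": 0}
    - {"tx": 0, "ty": 0, "tz": 0, "rx": 0, "ry": 0, "rz": 0}
    - {"tx": 0, "ty": 0, "tz": 0, "rx": 0, "ry": 0, "rz": 0}

```text
time: 25.2
tool_pos: [641.1, -25.0, 162.8]
tcp_rot: [2.706, -0.0, 1.772]
contact_force: [0.1, -0.1, -4.0]
grip_width: 12.2
finger_force: 30.0
```

Emit:
carry_out:
  plan:
    - {"tx": 0.4, "ty": 0.1, "tz": -0.9, "rx": 0, "ry": 0, "rz": 0}
    - {"tx": 0.4, "ty": 0.1, "tz": -0.9, "rx": 0, "ry": 0, "rz": 0}
    - {"tx": 0, "ty": 0, "tz": 0, "rx": 0, "ry": 0, "rz": 0}
    - {"tx": 0, "ty": 0, "tz": 0, "rx": 0, "ry": 0, "rz": 0}

```text
time: 25.6
tool_pos: [641.8, -24.6, 162.1]
tcp_rot: [2.705, 0.0, 1.772]
contact_force: [-6.5, 0.6, 5.5]
grip_width: 12.2
finger_force: 30.0
```

```bash
python3 st.py
```

```text
[641.8 -24.6 162.1] foot [   2.6    0.8 -106.1] rot [ 0.     -0.0006  0.0002] F slot [-3.4  1.9  7.6] Mslot [ 0.11  1.04 -0.07]
```

Emit:
carry_out:
  plan:
    - {"tx": 0, "ty": 0, "tz": 0, "rx": 0, "ry": 0, "rz": 0}
    - {"tx": 0, "ty": 0, "tz": 0, "rx": 0, "ry": 0, "rz": 0}
    - {"tx": 0, "ty": 0, "tz": 0, "rx": 0, "ry": 0, "rz": 0}
    - {"tx": -4.1, "ty": -0.8, "tz": 9.1, "rx": 0, "ry": 0, "rz": 0}
    - {"tx": -4.1, "ty": -0.8, "tz": 9.1, "rx": 0, "ry": 0, "rz": 0}
    - {"tx": -8.3, "ty": -1.7, "tz": 18.1, "rx": 0, "ry": 0, "rz": 0}
    - {"tx": -12.4, "ty": -2.5, "tz": 27.2, "rx": 0, "ry": 0, "rz": 0}
    - {"tx": -12.4, "ty": -2.5, "tz": 27.2, "rx": 0, "ry": 0, "rz": 0}
    - {"tx": -12.4, "ty": -2.5, "tz": 27.2, "rx": 0, "ry": 0, "rz": 0}
    - {"tx": -12.4, "ty": -2.5, "tz": 27.2, "rx": 0, "ry": 0, "rz": 0}
    - {"tx": 0, "ty": 0, "tz": 0, "rx": 0, "ry": 0, "rz": 0}
    - {"tx": 0, "ty": 0, "tz": 0, "rx": 0, "ry": 0, "rz": 0}
  gripper: 0.65

```text
time: 26.8
tool_pos: [575.7, -38.3, 307.3]
tcp_rot: [2.704, 0.001, 1.771]
contact_force: [0.1, -0.6, -0.7]
grip_width: 31.8
finger_force: 0.0
```

Run:
```python
from h import *
o=bot.get_obs();print(o["tool_pos"],o["grip_width"],o["contact_force"])
s=bot.capture("scene")[:,:,::-1];cv2.imwrite("pics/s11.png",s);gr=s.astype(np.float32)
# top of filter: scan along slot z on its front face (x=+6) for edges
for y in(-45,-30,-15,15,30,45):
    zs=np.arange(35,75,.5);px=proj("scene",[W(6,y,z) for z in zs]).astype(np.float32)
    v=cv2.remap(gr,px[None,:,0].copy(),px[None,:,1].copy(),cv2.INTER_LINEAR)[0]; d=np.linalg.norm(np.gradient(v,axis=0),axis=1)
    print(y,zs[np.argsort(d)[::-1][:6]],d.max())
a=cv2.imread("pics/scene0.png").astype(int); d=np.abs(a-s).sum(2)
for n,(x0,y0,x1,y1) in dict(bottle=(425,283,458,346),mug=(133,318,190,372)).items(): print(n,(d[y0:y1,x0:x1]>60).mean())
print("fork px",(s[255:300,215:275].max(2)<62).sum())
```

```text
[575.66707123 -38.32508182 307.29226595] 31.78747966589727 [ 0.07230399 -0.55019203 -0.70677564]
-45 [70.  69.5 69.  68.5 68.  67. ] 16.678802
-30 [54.5 55.5 55.  56.  56.5 57.5] 10.706595
-15 [65.  63.5 64.5 64.  63.  65.5] 10.137339
15 [58.5 58.  57.5 59.  57.  60.5] 16.813368
30 [60.5 61.  61.5 60.  62.  59.5] 14.70948
45 [56.  55.5 55.  56.5 54.5 58. ] 16.240585
bottle 0.0
mug 0.0
fork px 234
```

```bash
python3 -c "
from plant import bot
print(bot.close_job())"
```

```text
the job is handed in; nothing more can be done
None
```

I handed the job in at about 27 s of robot time. The keeper was opened with the smallest fork tool, which stands upright on the counter. The clean filter is in the slot on the floor, let go of, and the mug and bottle show no change in the images. After letting go I checked the filter only by edge scans, which were mixed but fit a seated filter. I did not look at the keeper again after the filter went in.

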